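Nip up the recessed nut of a gilt-mounted vase

ROBOT

A 6-joint arm with a two-finger parallel gripper is mounted at the origin on the work surface. World frame = base frame: x ahead of the robot, y to its left, z up, the work surface at z = 0. Lengths are in mm, angles in rad, forces in N, time in s.
With the tool pointing down it reaches from about 275 to 825 mm from the base axis. Payload 4.9 kg.
Tool frame: the origin (TCP) lies at the very end of the fingers, on their centre line; the grasp point (between the pads) lies 19 mm behind it; z points along the fingers, y is the line along which they close (so a half turn about z gives the same grasp; the last joint's range is limited). The gripper opens to 85 mm and grips with 20 to 120 N. Pads are 22 mm wide; open, the fingers measure 114 mm over their backs; the gripper's body (76 mm by 85 mm) begins 54 mm behind the grasp point. The pads swing forward as they close: fully open they stand 13 mm farther back than shut.
Start: joints at [-1.339, 0.326, -0.193, 1.052, 0, 1.437], TCP at [196.746, -513.624, 231.281] pointing down, gripper open.
Joint ranges: [-2.65, 2.65], [-0.97, 1.79], [-1.3, 1.35], [-1.93, 2.1], [-1.47, 1.37], [-3.14, 3.14]. Speed limits (rad/s): [2.57, 2.57, 3.14, 3.14, 3.14, 3.14].

INTERFACE

Orientations are given as [roll, pitch, yaw] about the fixed x, y, z axes, in that order (R = Rz(yaw) Ry(pitch) Rx(roll)).
In Python, from bench import bot, solve_ik, imaging gives the robot as it stands. Calls block until the motion is done:
- bot.move_ptp(position, orientation): joint-space move of the TCP to a pose.
- bot.movel(position, rot=None, max_speed=150, threshold=None): straight line of the TCP; rot=None keeps the orientation; max_speed is the mean speed in mm/s. With threshold (N) it stops when the force on the tool has changed by that much, and returns True; else False.
- bot.move_j(angles): joint-space move.
- bot.grip(opening, effort=None): opening from 0.0 (shut) to 1.0 (fully open); effort is the grip in N (None keeps the last); returns when the fingers have stopped.
- bot.dwell(seconds).
- solve_ik(position, orientation): joint angles nearest the present ones, or None.
- bot.get_state(): the state.
- imaging.capture(name): name is "scene" or "side" or "wrist"; returns the picture (400x640x3 uint8, blue, green, red); there is no depth.
- imaging.camera_model(name): a dict with "K" (3x3 intrinsics, pixels), "k1" (the pictures are not rectified: a ray, as slopes to the right and down, at radius r is drawn at 1 + k1 r^2 times it, then the intrinsics apply), "position" and "rotation" of the camera in the world. Camera axes: x right, y up, looking along -z (the intrinsics and any distortion apply to the point x, -y, -z); pixel columns grow to the right and rows downward; lengths in mm; the calibration is good to about 2 mm. A picture is of the moment at which its call begins: read the wrist's pose just before it. camera_model takes no time and is no camera call; for the wrist camera it gives the pose at the moment of the call.
A pose or a line that the arm cannot do raises bot.IKError and nothing moves.
- bot.sign_off(): hands the job in; it is judged then, once.
The state is a dict: "t": time; "qpos": joint angles; "joint_velocities": joint speeds; "effort": joint torques, N m; "tcp_pos": TCP position; "orientation": TCP orientation; "contact_force": force on the tool from outside, world axes, zero at the start; "wrist_torque": the same for the moment, N m; "opening": opening from 0.0 (shut) to 1.0 (fully open); "gripper_force": force on a finger pad.
Only numpy, scipy, OpenCV 4.12 (cv2) and the standard library are available. Lean on these libraries where they do the work, as an engineer would, in place of code of your own. Each camera call takes 0.05 s, during which the arm holds its last target. There are 200 camera calls.

TASK

The square nut at the bottom of the tall vase in the vice is loose: take the red-handled T-spanner from its wooden block, lower it into the vase without knocking the porcelain and feel it gently down over the nut, without forcing it. Turn the nut clockwise until it meets its rubber washer, nip it up about 30 degrees more against the springy rubber (well short of 60, or the porcelain cracks), ease off and draw the spanner out. Stand it back in the hole it came from and leave everything else where it is.

Things in the scene. Friction and masses are not known exactly. Their poses are not given: they have to be found in the camera images.
- vase: Cream porcelain sleeve vase with gold bands and a blue band, fixed upright on a gilt plinth 77 mm square, clamped in a green vice. Outside 60 mm in diameter, 64 mm at the rim; round bore 51 mm in diameter, open at the top. Origin: centre of the plinth's underside, 20 mm above the table; z up along the bore. Rim 145 mm and bore floor 26 mm above the origin.
- bore_rim (a point): Point on the bore's axis at the level of the vase's rim, 119 mm above the bore's floor. The nut's flat top is 102 mm below this level. How the nut's four flats lie and how far it stands off the axis are not measured and differ each time; both have to be felt for. The flats repeat every 90 degrees.
- bore_floor (a point): Point on the bore's axis at its floor. On the floor lie a 3 mm rubber washer (43 mm in diameter) and a 2 mm steel washer (39 mm), and on them a square brass nut, 24 mm across flats, 12 mm high, its underside 5 mm and its flat top 17 mm above this level. The stud was fitted off centre: the nut's middle is up to 1.2 mm off the bore's axis along each of two directions (1.7 mm at most).
- nut (a joint): Turn of the nut on its stud, rad, growing clockwise seen from above; runs with a steady drag of 0.12 N m and stays where it is left. At 0 it turns no further back, at 1.1 it meets the washers; it starts at 0.15 to 0.95. It says nothing of the direction of the flats.
- washer (a joint): Further clockwise turn of the nut after it has met the washers, rad: 0 = just met, 0.52 = 30 degrees, 1.05 = 60 degrees. The rubber twists like a spring: 0.13 N m of drag plus 0.5 N m per rad. It springs back when let go; the nut stays seated on it.
- spanner: Loose T-handled steel box spanner with red handle, 0.2 to 0.33 kg, upright in a hole of the block. Origin: centre of the socket's open lower end; z up along the 12 mm shank; x along the handle bar. Handle: flat-sided bar 90 mm long (x), 18 mm thick (y), 28 mm high (z), centred 155 mm above the origin.
- socket_mouth (a point): Centre of the red spanner's open lower end (spanner's origin). Square socket, flats square to the handle bar, 25.6 mm across flats inside, 11 mm deep to a flat roof, the lowest 1.6 mm flared by 0.9 mm all round; outside 32 mm square, 45 mm over its corners. Standing on the nut, flats not matching, it is 15 to 17 mm, fully on (roof on the nut's top) 6 mm above bore_floor.
- spanner_handle (a point): Centre of the red spanner's handle bar, 155 mm above the socket mouth; grip here, fingers on the two long flat sides.
- block: Fixed brown wooden block, 90 mm (x) by 190 mm (y) by 70 mm high, with two round holes 47 mm in diameter, 60 mm deep, 55 mm either side of its middle along y. Origin: centre of its underside. Either hole can hold either spanner. A spanner stands on the hole's floor, 10 mm above the table, its socket mouth on the hole's axis.
- spanner_small: Same kind of spanner with a blue handle and a smaller socket (17.6 mm) that does not fit; loose, in the other hole. Leave alone. Origin and axes as for the red one.
- demitasse: Small cream cup with gold rim on its saucer (112 mm in diameter, 66 mm high), loose as one piece; bystander. Origin: centre of the underside.
- pitcher: Cream ironstone pitcher, 124 mm in diameter, 160 mm high, loose; bystander. Origin: centre of the underside.
- crayon: Red wax-crayon stub, 42 mm long, 12 mm thick, lying loose; bystander. Origin: middle of its underside.
- bell: Brass hand bell with dark wooden handle, 66 mm in diameter, 108 mm high, loose; bystander. Origin: centre of the underside.

How it is judged (in metres and radians):
On the way, in this order (a step that is already met when the one before it is completed fails the run):
1. the red spanner's socket is down over the nut (horizontal distance between socket_mouth and bore_floor below 0.004 m and z of socket_mouth in the frame of bore_floor below 0.009 m), for 0.1 s.
2. the nut is run down onto the washers and nipped up (over 0.2 rad) with the spanner on it (value of joint nut above 1 rad and value of joint washer above 0.2 rad and z of socket_mouth in the frame of bore_floor below 0.012 m), for 0.1 s.
At the end, for the whole second after the job is handed in: The nut is on its washers (nut above 0.9 rad), and the red spanner stands upright (within 0.12 rad), released and at rest, in the hole it came from (socket mouth within 12 mm of where it started) (value of joint nut above 0.9 rad and distance of socket_mouth from where it was at the start of the episode below 0.012 m and angle between spanner's own z axis and vertical below 0.12 rad and linear speed of spanner below 0.02 m/s); the robot touches nothing.
It fails at once if the nut nipped up too far (over 1.0 rad past the washer): porcelain cracked (value of joint washer above 1 rad).
It fails at once if the spanner forced on the nut with over 40 N while not yet down over it (contact force between spanner and nut above 40 N and z of socket_mouth in the frame of bore_floor above 0.01 m).
It fails at once if the spanner or the gripper knocked the vase with over 20 N (contact force between any of spanner, the arm and vase above 20 N).
It fails at once if a bystander was shifted by more than 20 mm or tipped (distance of any of spanner_small, demitasse, pitcher, crayon, bell from where it was at the start of the episode above 0.02 m or angle between any of spanner_small, demitasse, pitcher, bell's own z axis and vertical above 0.3 rad).
It also fails if it takes over 72 s, if anything falls off the work surface, if the arm or the gripper's body presses on something with over 40 N, if the wrist force passes 120 N, or if a joint passes its speed limit or range.

## Working session

There is one attempt and no reset: what is moved stays moved. The work goes in short steps, each a Python script; the robot and the scene stay as the last script left them, time stands still between calls to the robot, and variables do not carry over. Pictures are saved under pics/ and viewed, at most 10 in all, crops included, and the job is handed in when it is done.

```bash
ls; mkdir -p pics; python3 - <<'E'
from bench import bot, imaging
import cv2
for n in ("scene","side"):
    cv2.imwrite(f"pics/{n}0.png",imaging.capture(n)); print(n,imaging.camera_model(n))
cv2.imwrite("pics/wrist0.png",imaging.capture("wrist"))
print(bot.get_state())
E
```

```text
pics
scene {'K': array([[399.40191155,   0.        , 316.27649182],
       [  0.        , 399.40191155, 196.73629535],
       [  0.        ,   0.        ,   1.        ]]), 'k1': 0.012541360745951089, 'position': array([1120.35067132,  378.49804387,  702.02144015]), 'rotation': array([ 0.83435691, -0.00443168,  2.13803396])}
side {'K': array([[513.13776778,   0.        , 313.98517047],
       [  0.        , 513.13776778, 205.61829296],
       [  0.        ,   0.        ,   1.        ]]), 'k1': -0.09226144586689167, 'position': array([ 185.39727659,  684.89364673, 1030.3035678 ]), 'rotation': array([ 0.68757364,  0.00625721, -2.60884012])}
{'t': 0.15, 'qpos': array([-1.33917415e+00,  3.26791278e-01, -1.93372544e-01,  1.05200118e+00,
        1.36451120e-05,  1.43665153e+00]), 'joint_velocities': array([ 0.00011702, -0.00152418,  0.00410953, -0.00153979,  0.00156926,
        0.00094049]), 'effort': array([-1.41830151e-04, -4.43704784e+01,  2.62664151e+01,  1.04615808e-02,
       -2.19615331e-04,  4.88857040e-06]), 'tcp_pos': array([ 196.65402476, -513.15558243,  230.66513746]), 'orientation': array([-3.14023810e+00, -1.96573118e-04,  3.65766834e-01]), 'contact_force': array([-0.30019509,  0.12071515, -0.47393636]), 'wrist_torque': array([ 0.00228158,  0.02033901, -0.02199752]), 'gripper_force': 0.0, 'opening': 1.0043767486764759}
```

View pics/scene0.png

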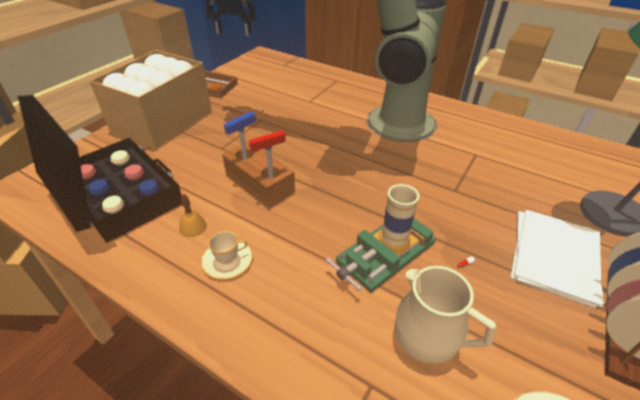

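View pics/side0.png

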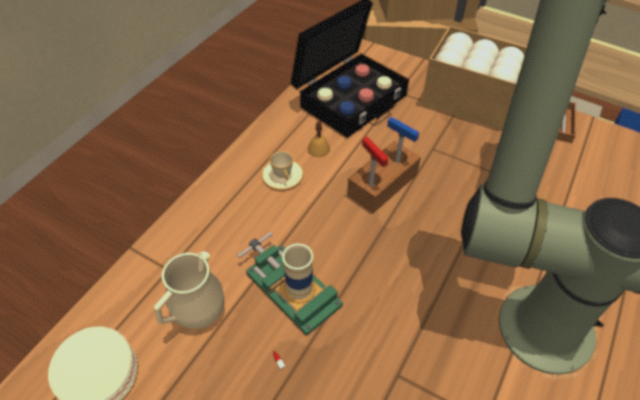

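The scene view shows the red handle at (267,141), the vase rim at (403,196), the blue handle at (240,123) and the pitcher at (435,310). The side view shows the red handle at (375,151) and the rim at (298,256). I'll triangulate these roughly.

```bash
cat > h.py <<'E'
from bench import bot, solve_ik, imaging
import numpy as np, cv2
from scipy.spatial.transform import Rotation as Ro
def ray(m,uv):
    uv=np.atleast_2d(uv).astype(float); d=(uv-m["K"][:2,2])/[m["K"][0,0],m["K"][1,1]]
    s=d.copy()
    for _ in range(20): s=d/(1+m["k1"]*(s**2).sum(1,keepdims=True))
    v=np.c_[s[:,0],-s[:,1],-np.ones(len(s))]
    return Ro.from_euler("xyz",m["rotation"]).apply(v)
def onz(m,uv,z):
    d=ray(m,uv); p=np.asarray(m["position"]); return p+d*((z-p[2])/d[:,2:3])
def tri(m1,a,m2,b):
    d1,d2=ray(m1,a)[0],ray(m2,b)[0]; p1,p2=np.array(m1["position"]),np.array(m2["position"])
    s=np.linalg.lstsq(np.c_[d1,-d2],p2-p1,rcond=None)[0]
    q1,q2=p1+s[0]*d1,p2+s[1]*d2; return (q1+q2)/2,np.linalg.norm(q1-q2)
def redmask(im):
    h=cv2.cvtColor(im,cv2.COLOR_BGR2HSV)
    return (((h[...,0]<6)|(h[...,0]>172))&(h[...,1]>170)&(h[...,2]>90)).astype(np.uint8)*255
def big(mask):
    c=max(cv2.findContours(mask,cv2.RETR_EXTERNAL,cv2.CHAIN_APPROX_NONE)[0],key=cv2.contourArea)
    return c[:,0,:]
def snap(name):
    m=imaging.camera_model(name); return imaging.capture(name),m
E
python3 - <<'E'
from h import *
S,ms=cv2.imread("pics/scene0.png"),imaging.camera_model("scene")
D,md=cv2.imread("pics/side0.png"),imaging.camera_model("side")
cs=[]
for im,m in((S,ms),(D,md)):
    k=redmask(im); c=big(k); M=cv2.moments(c); u=(M["m10"]/M["m00"],M["m01"]/M["m00"]); cs.append(u)
    (x,y),(w,h),a=cv2.minAreaRect(c); B=cv2.boxPoints(((x,y),(w,h),a))
    e=sorted([(np.linalg.norm(B[i]-B[(i+1)%4]),i) for i in range(4)])
    i,j=e[0][1],e[1][1]; E1,E2=(B[i]+B[(i+1)%4])/2,(B[j]+B[(j+1)%4])/2
    P=onz(m,[E1,E2],165); d=P[1]-P[0]
    print(u,cv2.contourArea(c),onz(m,u,165)[0],"yaw",np.degrees(np.arctan2(d[1],d[0]))%180,np.linalg.norm(d))
print("handle",tri(ms,cs[0],md,cs[1]))
print("rim",tri(ms,(403,196),md,(298,256)),onz(ms,(403,196),165),onz(md,(298,256),165))
for n,a,b in(("bluehandle",(240,123),(403,130)),("pitcher rim",(444,290),(188,273)),("bell top",(185,200),(318,126))): print(n,tri(ms,a,md,b))
E
```

```text
(266.9487585842578, 139.87797147385103) 315.5 [ 513.51027158 -143.97512596  165.        ] yaw 151.923455422587 89.0784562982515
(375.08133086876154, 151.11213801601968) 270.5 [ 510.3863629  -143.65271145  165.        ] yaw 152.59558777817693 94.68552193157225
handle (array([ 511.21601279, -145.85754063,  162.88202361]), np.float64(0.25543825358492234))
rim (array([514.55751398, 203.42487461, 158.07933668]), np.float64(3.506224495975316)) [[523.35274626 207.430414   165.        ]] [[511.98955262 205.27847683 165.        ]]
bluehandle (array([ 485.01506257, -252.13011604,  159.85105965]), np.float64(0.3911769092504433))
pitcher rim (array([685.91372662, 348.97608594, 153.80491184]), np.float64(5.111035617023372))
bell top (array([ 717.27002938, -227.18641879,   87.45135916]), np.float64(0.12028822522301261))
```

```bash
python3 - <<'E'
from h import *
for p in ((511,-146,300),(514,204,300)):
    for y in (152,62,-28,-118):
        q=solve_ik(p,[np.pi,0,np.radians(y)]); print(p,y,None if q is None else np.round(q,2))
bot.movel([197,-513,330])
bot.move_ptp([512,-146,330],[np.pi,0,np.radians(-28)])
im,m=snap("wrist"); cv2.imwrite("pics/w1.png",im); print(m,bot.get_state()["t"])
E
```

```text
(511, -146, 300) 152 [-0.42  0.26 -0.11  1.2   0.    0.07]
(511, -146, 300) 62 [-0.42  0.26 -0.11  1.2   0.    1.64]
(511, -146, 300) -28 [-0.42  0.26 -0.11  1.2   0.   -3.07]
(511, -146, 300) -118 [-0.42  0.26 -0.11  1.2   0.   -1.5 ]
(514, 204, 300) 152 [ 0.24  0.3  -0.06  1.22  0.    0.73]
(514, 204, 300) 62 [ 0.24  0.3  -0.06  1.22  0.    2.3 ]
(514, 204, 300) -28 [ 0.24  0.3  -0.06  1.22  0.   -2.41]
(514, 204, 300) -118 [ 0.24  0.3  -0.06  1.22  0.   -0.84]
{'K': array([[312.08885087,   0.        , 318.80708781],
       [  0.        , 312.08885087, 194.38454619],
       [  0.        ,   0.        ,   1.        ]]), 'k1': -0.04167389657838279, 'position': array([ 578.6969125 , -181.4400958 ,  473.08253638]), 'rotation': array([-2.95862693e-01,  1.84339536e-04, -2.05837851e+00])} 4.7417
```

View pics/w1.png

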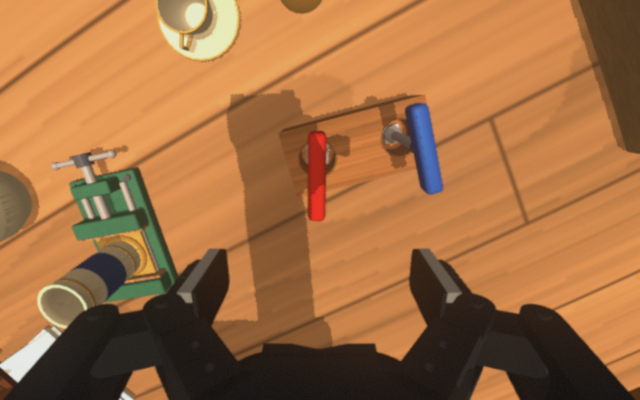

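The wrist view shows the red bar at (317,176), nearly vertical and so parallel to the tool x axis. The blue bar is at (425,148) with room for a finger between them. I'll measure the bar and then grip it.

```bash
python3 - <<'E'
from h import *
im,m=cv2.imread("pics/w1.png"),imaging.camera_model("wrist")
r=cv2.minAreaRect(big(redmask(im))); B=cv2.boxPoints(r); print(r)
B=B[np.argsort(B[:,1])]; E=np.array([B[:2].mean(0),B[2:].mean(0)])
for z in (165,179):
    P=onz(m,E,z); d=P[1]-P[0]; print(z,P.mean(0),np.linalg.norm(d),np.degrees(np.arctan2(d[1],d[0])))
E
```

```text
((316.5, 176.0), (88.0, 17.0), 90.0)
165 [ 512.4022442  -143.56465238  165.        ] 91.89504691605006 151.942518686858
179 [ 515.41473945 -145.28584729  179.        ] 87.71917550634251 151.942518686858
```

```bash
python3 - <<'E'
from h import *
y=np.radians(-28.06)
bot.grip(0.7)
bot.movel([513,-144.5,200],[np.pi,0,y])
hit=bot.movel([513,-144.5,143],max_speed=60,threshold=8)
print(hit,bot.get_state()["tcp_pos"])
im,m=snap("wrist"); cv2.imwrite("pics/w2.png",im)
r=bot.grip(0.0,20); s=bot.get_state(); print(r,{k:np.round(s[k],3) for k in("t","tcp_pos","orientation","contact_force","wrist_torque","opening","gripper_force")})
bot.grip(0.0,120);s=bot.get_state(); print({k:np.round(s[k],3) for k in("t","tcp_pos","orientation","contact_force","wrist_torque","opening","gripper_force")})
im,m=snap("wrist"); cv2.imwrite("pics/w3.png",im)
E
```

```text
False [ 513.33534553 -144.6542004   143.40714644]
False {'t': np.float64(7.742), 'tcp_pos': array([ 513.185, -144.471,  143.24 ]), 'orientation': array([-3.141, -0.   , -0.49 ]), 'contact_force': array([0.457, 0.527, 1.347]), 'wrist_torque': array([0.122, 0.071, 0.049]), 'opening': np.float64(0.208), 'gripper_force': np.float64(23.219)}
{'t': np.float64(7.958), 'tcp_pos': array([ 513.281, -144.524,  143.425]), 'orientation': array([-3.141e+00, -1.000e-03, -4.900e-01]), 'contact_force': array([-0.087,  0.957,  5.046]), 'wrist_torque': array([ 0.176,  0.142, -0.011]), 'opening': np.float64(0.195), 'gripper_force': np.float64(116.857)}
```

View pics/w3.png

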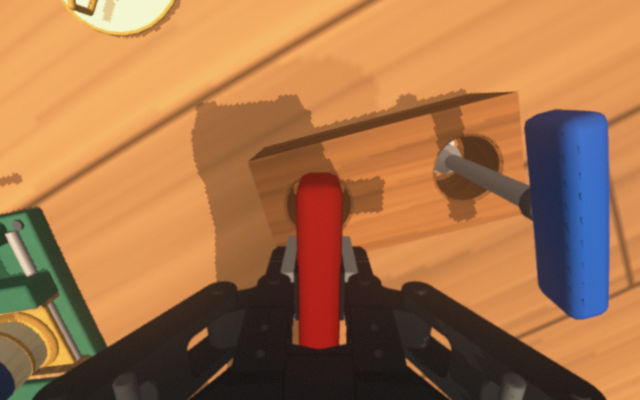

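Gripped cleanly, with the bar between the pads. Next I lift out and look at the rim from above, holding the spanner off to one side.

```bash
python3 - <<'E'
from h import *
bot.movel([513.2,-144.5,225],max_speed=80)
s=bot.get_state(); print(s["contact_force"],s["wrist_torque"])
bot.movel([513.2,-144.5,345])
bot.movel([417,256,345],max_speed=200)
bot.dwell(.3)
s=bot.get_state(); print(s["contact_force"],s["wrist_torque"],s["t"])
im,m=snap("wrist"); cv2.imwrite("pics/w4.png",im); print(m["position"],m["rotation"])
np.save("w4.npy",np.r_[m["position"],m["rotation"]])
E
```

```text
[ 0.09566102 -0.74742198 -2.5190311 ] [-0.0218602   0.01358371 -0.03879369]
[-0.55613147 -0.13960765 -2.71288366] [ 0.00357284 -0.0129617  -0.00763904] 12.6417
[483.81595101 220.40493496 488.10335737] [-2.95843853e-01  2.09521274e-04 -2.05957107e+00]
```

View pics/w4.png

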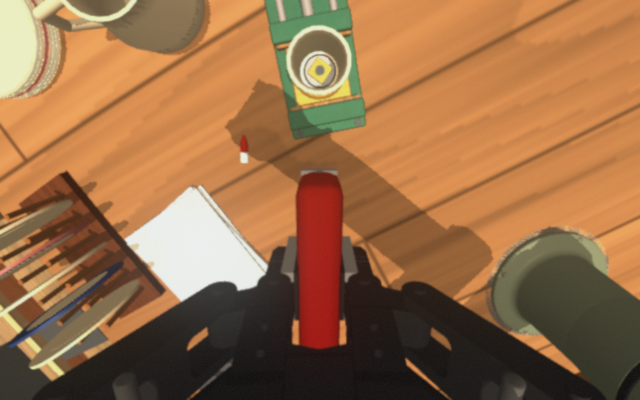

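The wrist view shows the vase bore at about (319,62), with the brass nut inside as a diamond at about (319,70). I'll fit the rim and the nut.

```bash
python3 - <<'E'
from h import *
im=imaging.capture("wrist")
c=im[15:115,270:370]; cv2.imwrite("pics/w5.png",cv2.resize(c,(600,600),interpolation=cv2.INTER_CUBIC))
E
```

```text
(no output)
```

View pics/w5.png

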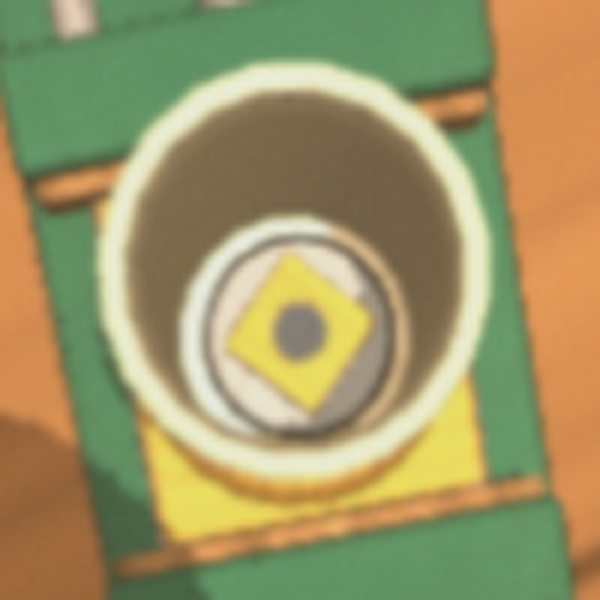

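The crop is clear. The nut corners in crop pixels are top (286,255), right (375,320), bottom (312,413) and left (228,343). The rim's inner ellipse spans x 128–464 and y 88–440.

```bash
python3 - <<'E'
from h import *
im=cv2.imread("pics/w4.png"); m=imaging.camera_model("wrist")
f=lambda X:(np.array(X,float)+.5)/6-.5+[270,15]
N=onz(m,f([(286,255),(375,320),(312,413),(228,343)]),63)
print("nut side",np.linalg.norm(N-np.roll(N,1,0),axis=1),"centre",N.mean(0))
e=np.roll(N,-1,0)-N; print("edge yaw mod90",np.degrees(np.arctan2(e[:,1],e[:,0]))%90)
# rim outer/inner via crop extremes
R=onz(m,f([(128,264),(464,264),(296,88),(296,440)]),165)
print("bore from rim",R[:2].mean(0),R[2:].mean(0),np.linalg.norm(R[0]-R[1]),np.linalg.norm(R[2]-R[3]))
# saturation mask fits
h=cv2.cvtColor(cv2.resize(im[15:115,270:370],(600,600),interpolation=cv2.INTER_CUBIC),cv2.COLOR_BGR2HSV)
k=((h[...,0]>22)&(h[...,0]<34)&(h[...,1]>130)&(h[...,2]>150)).astype(np.uint8); k[450:]=0;k[:, :200]=0;k[:230]=0; k[:,400:]=0
c=cv2.convexHull(big(k)); r=cv2.minAreaRect(c); B=cv2.boxPoints(r); P=onz(m,f(B),63); e=np.roll(P,-1,0)-P
print("nut mask",r,P.mean(0),np.linalg.norm(e,axis=1),np.degrees(np.arctan2(e[:,1],e[:,0]))%90)
k=((h[...,1]<90)&(h[...,2]>200)).astype(np.uint8)
cs,hi=cv2.findContours(k,cv2.RETR_CCOMP,cv2.CHAIN_APPROX_NONE)
for q,H in zip(cs,hi[0]):
    if len(q)>600:
        el=cv2.fitEllipse(q); print("ell",H[3],el,onz(m,f(el[0]),165))
print("floor ring",onz(m,f((296,328)),46),"steel washer",onz(m,f((300,334)),51))
E
```

```text
nut side [21.47558892 22.89371533 23.10760903 22.90358291] centre [515.471811   202.61096361  63.        ]
edge yaw mod90 [27.66241987 26.72397626 23.57769141 26.7815644 ]
bore from rim [517.47560779 202.58778494 165.        ] [516.95919841 202.86169489 165.        ] 53.909981055199886 52.96348919523306
nut mask ((299.8164367675781, 333.84576416015625), (110.0368881225586, 112.904296875), 35.272422790527344) [515.32428688 202.79893459  63.        ] [23.06796359 22.8809069  23.24310786 23.1452236 ] [24.8644828  28.51546663 25.54273388 28.04342479]
ell -1 ((290.7751770019531, 331.7792663574219), (143.29296875, 167.7415771484375), 15.897159576416016) [[508.76458706 208.17338128 165.        ]]
ell -1 ((288.31695556640625, 331.0830078125), (198.26998901367188, 217.42494201660156), 22.817052841186523) [[509.04515902 208.47456717 165.        ]]
ell -1 ((293.796630859375, 270.264404296875), (387.98773193359375, 414.7143859863281), 178.7517547607422) [[516.77195508 203.36176552 165.        ]]
ell 2 ((294.0401611328125, 270.2720642089844), (341.6091003417969, 363.3052673339844), 179.3194580078125) [[516.7525883  203.32778788 165.        ]]
floor ring [[518.12514113 202.22640726  46.        ]] steel washer [[516.23077277 202.2419182   51.        ]]
```

```bash
python3 - <<'E'
from h import *
im=cv2.imread("pics/w4.png")
cv2.imwrite("pics/w6.png",cv2.resize(im[155:215,280:360],(800,600),interpolation=cv2.INTER_CUBIC))
m=imaging.camera_model("wrist"); s=bot.get_state(); y=s["orientation"][2]; T=s["tcp_pos"]; print(T,s["orientation"])
ux=np.array([np.cos(y),np.sin(y)]); uy=np.array([np.sin(y),-np.cos(y)])
for n,uv,z in (("mouth",[(302,170),(338,170)],211.7),("barend",[(297,176),(343,176)],380.7)):
    P=onz(m,uv,z)[:,:2]-T[:2]; print(n,P@ux,P@uy)
E
```

```text
[417.07272393 255.87181355 345.01166482] [-3.14157945e+00 -5.90538375e-05 -4.90024634e-01]
mouth [14.2670848  14.31868932] [-15.39042189  17.17809247]
barend [49.52293652 49.54867723] [-7.91129824  8.35182151]
```

View pics/w6.png

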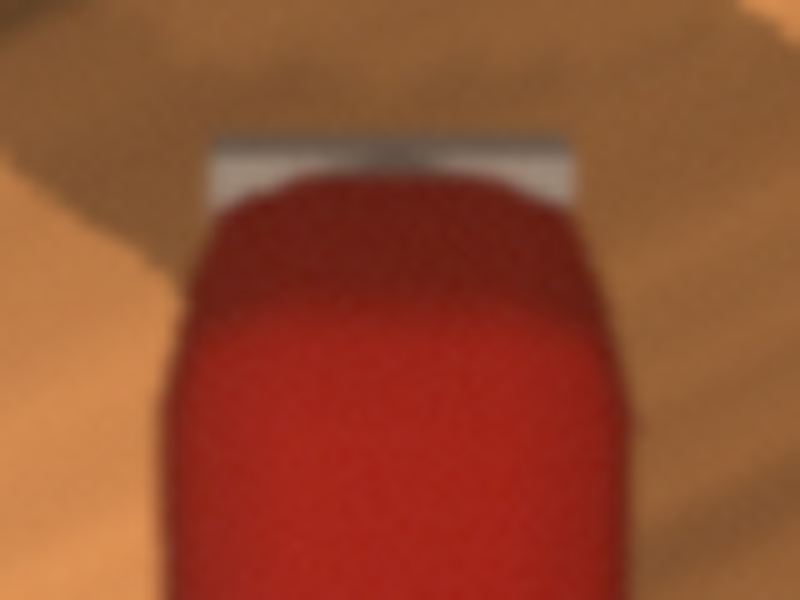

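The mouth's front edge at row 168 gives a spanner offset of about +0.3 mm along tool x, with no tilt. The bore is at (516.9, 203) and the nut at about (515.5, 202.7), with flats at 26.7° mod 90, so I use tool yaw −63.3°. I descend guarded.

```bash
cat >> h.py <<'E'
def st(tag=""):
    s=bot.get_state(); y=s["orientation"]
    print(tag,"t%.2f"%s["t"],np.round(s["tcp_pos"],2),np.round(np.degrees(y),2),"F",np.round(s["contact_force"],1),"M",np.round(s["wrist_torque"],3)); return s
def rot(deg): return [np.pi,0,np.radians(deg)]
E
python3 - <<'E'
from h import *
Y=-63.3
bot.movel([516.2,203.1,345],rot(Y),max_speed=100)
bot.dwell(.2); st("above")
h=bot.movel([516.2,203.1,280],max_speed=50,threshold=4); st(("in",h))
if not h:
    h=bot.movel([515.6,202.9,215],max_speed=50,threshold=4); st(("mid",h))
    if not h:
        h=bot.movel([515.4,202.9,200],max_speed=30,threshold=4); st(("low",h))
        if not h: h=bot.movel([515.4,202.9,184.5],max_speed=10,threshold=5); st(("nut",h))
E
```

```text
above t14.22 [515.91 203.34 345.15] [-179.99   -0.    -63.26] F [ 0.2 -0.5 -2.2] M [-0.002 -0.008 -0.032]
('in', False) t15.67 [516.46 203.15 280.4 ] [-1.7996e+02 -1.0000e-02 -6.3300e+01] F [-0.5 -0.4 -2.2] M [-0.074 -0.037 -0.002]
('mid', False) t17.12 [515.87 202.97 215.39] [-1.7996e+02 -1.0000e-02 -6.3300e+01] F [ 0.4  0.2 -2.8] M [ 0.04   0.012 -0.016]
('low', False) t17.77 [515.39 202.89 199.91] [179.99   0.   -63.3 ] F [ 0.2 -0.2 -3.2] M [ 0.027 -0.047  0.016]
('nut', True) t19.10 [515.28 202.86 185.51] [179.99   0.   -63.3 ] F [0.7 0.2 4.7] M [-0.019  0.035  0.035]
```

Seated first go: the roof is on the nut with the mouth at about 52 mm. Now I turn clockwise in small steps and watch the torque.

```bash
python3 - <<'E'
from h import *
import json
p=[515.3,202.9,186.0]; bot.movel(p,rot(-63.3),max_speed=20); st()
Y=-63.3; L=[]
for i in range(18):
    Y-=5; bot.movel(p,rot(Y)); 
    a=[bot.get_state()]; bot.dwell(.04); a.append(bot.get_state())
    M=np.mean([s["wrist_torque"][2] for s in a]); F=np.mean([s["contact_force"] for s in a],0)
    L.append((Y,M)); print(i,"%.2f"%a[1]["t"],round(np.degrees(a[1]["orientation"][2]),2),"M %.3f"%M,np.round(F,1))
    if M>0.25 or abs(F[:2]).max()>8: break
json.dump(L,open("L.json","w"))
E
```

```text
t19.37 [515.01 202.87 185.56] [ 1.7996e+02  2.0000e-02 -6.3300e+01] F [-0.7 -0.5 -0.9] M [-0.046  0.039 -0.044]
0 19.66 -68.19 M 0.023 [-0.7 -0.8 -0.9]
1 19.95 -73.14 M -0.009 [-0.4 -0.6 -2.8]
2 20.24 -78.12 M -0.006 [-1.5 -0.7 -2.6]
3 20.53 -83.12 M 0.018 [-2.  -0.5 -4.1]
4 20.82 -88.11 M 0.018 [-2.  -1.1 -3.5]
5 21.12 -93.11 M 0.010 [-2.3 -1.4 -4.3]
6 21.41 -98.11 M 0.066 [-2.8 -1.1 -3.1]
7 21.70 -103.11 M 0.006 [-3.3 -1.2 -3.8]
8 21.99 -108.11 M 0.019 [-3.1 -0.7 -3.8]
9 22.28 -113.11 M 0.015 [-3.2 -1.1 -3.4]
10 22.57 -118.11 M 0.034 [-3.5 -0.8 -3.7]
11 22.87 -123.11 M 0.026 [-3.9 -0.4 -3. ]
12 23.16 -128.11 M 0.018 [-4.  -0.6 -2.9]
13 23.45 -133.11 M 0.088 [-4.9 -0.4 -3. ]
14 23.74 -138.12 M 0.094 [-4.3 -1.2 -2. ]
15 24.03 -143.12 M 0.097 [-3.9  0.3 -2.1]
16 24.32 -148.11 M 0.119 [-4.8 -0.6 -2.3]
17 24.62 -153.12 M 0.174 [-4.4 -0.1 -2.7]
```

```bash
python3 - <<'E'
from h import *
s=st(); print(s["effort"][5],s["gripper_force"],s["opening"])
for k in range(3):
    bot.dwell(.05); s=bot.get_state(); print(s["wrist_torque"],s["effort"][5],s["contact_force"])
im,m=snap("wrist"); cv2.imwrite("pics/w7.png",im)
for f in ("pics/w4.png","pics/w7.png"):
    c=big(redmask(cv2.imread(f))); r=cv2.minAreaRect(c); print(r)
    k=redmask(cv2.imread(f)); 
    for row in (200,230,260,300,330):
        x=np.where(k[row,250:390])[0]+250; print(row,x.min() if len(x) else None,x.max() if len(x) else None,end="; ")
E
```

```text
t24.62 [515.31 202.94 185.99] [ 180.      0.   -153.12] F [-3.8 -0.3 -3.1] M [-0.101  1.428  0.147]
0.21689740475267172 117.23162770271301 0.19392066187914922
[-0.07272822  1.44353775  0.26988165] 0.2154195075854659 [-4.09595038  0.21594723 -3.06414241]
[-0.05239885  1.42605404  0.26064207] 0.22960657719522715 [-3.61111292 -0.13027931 -2.23203916]
[-0.09816927  1.40574921  0.27227926] 0.24451780132949352 [-4.71349983 -0.69801994 -3.18131484]
((319.5, 260.5), (175.0, 45.0), 90.0)
200 297 341; 230 298 340; 260 297 340; 300 299 338; 330 300 338; ((318.5, 260.5), (175.0, 45.0), 90.0)
200 296 341; 230 297 341; 260 297 340; 300 299 338; 330 300 338;
```

View pics/w7.png

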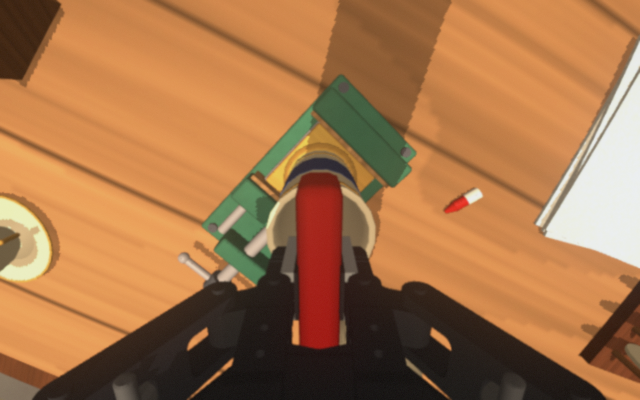

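The bar is still straight in the grip (cols 296–341, unchanged), so there has been no slip. Torque began to rise at about −125°, and static torque is now 0.27 N m, which puts the nip at roughly 25–30°. That is enough, so I ease off.

```bash
python3 - <<'E'
from h import *
p=[514.9,202.9,186.0]; Y=-153.3
for i in range(11):
    Y+=3; bot.movel(p,rot(Y)); bot.dwell(.12)
    a=[]
    for _ in range(3): bot.dwell(.02); a.append(bot.get_state())
    M=np.mean([s["wrist_torque"][2] for s in a]); F=np.mean([s["contact_force"] for s in a],0)
    print(i,"%.2f"%a[1]["t"],round(np.degrees(a[1]["orientation"][2]),2),"M %.3f"%M,np.round(F,1))
    if M<0.015: break
E
```

```text
0 25.22 -150.32 M 0.397 [-3.5 -0.7 -3.2]
1 25.63 -147.34 M 0.371 [-2.7  0.1 -3.7]
2 26.05 -144.35 M 0.304 [-3.3 -0.3 -3.4]
3 26.47 -141.35 M 0.252 [-3.1 -0.2 -2.9]
4 26.88 -138.35 M 0.252 [-2.8 -0.6 -2.6]
5 27.30 -135.35 M 0.213 [-2.8 -1.1 -2.1]
6 27.72 -132.36 M 0.052 [-3.1 -0.1 -2.3]
7 28.13 -129.36 M 0.071 [-2.  -0.5 -2.8]
8 28.55 -126.36 M 0.006 [-0.9 -0.5 -2. ]
```

Torque is down to about zero. I draw it out gently.

```bash
python3 - <<'E'
from h import *
bot.movel([514.7,202.9,186.0],rot(-124.8))
h=bot.movel([514.9,202.9,202],max_speed=25,threshold=12); st(("off",h))
if not h:
    h=bot.movel([516.2,203,302],max_speed=70,threshold=8); st(("out",h))
    if not h:
        bot.movel([516.2,203,345]); bot.movel([513.2,-144.5,345],rot(-28.06),max_speed=200); st("block")
        im,m=snap("side"); cv2.imwrite("pics/s2.png",im)
        im,m=snap("wrist"); cv2.imwrite("pics/w8.png",im)
        print(cv2.minAreaRect(big(redmask(im))))
E
```

```text
('off', False) t29.61 [514.84 202.87 201.94] [ 180.    -0.  -124.8] F [-0.4  0.5 -1.9] M [ 0.037  0.012 -0.063]
('out', False) t31.18 [515.93 202.9  301.46] [ 1.7996e+02 -4.0000e-02 -1.2480e+02] F [-0.5  0.2 -2.5] M [-0.02   0.044 -0.027]
block t33.65 [ 513.08 -144.08  344.82] [-1.7999e+02  2.0000e-02 -2.8040e+01] F [ 0.2 -0.  -2.9] M [ 0.049 -0.04  -0.002]
((318.5, 260.5), (175.0, 45.0), 90.0)
```

View pics/w8.png

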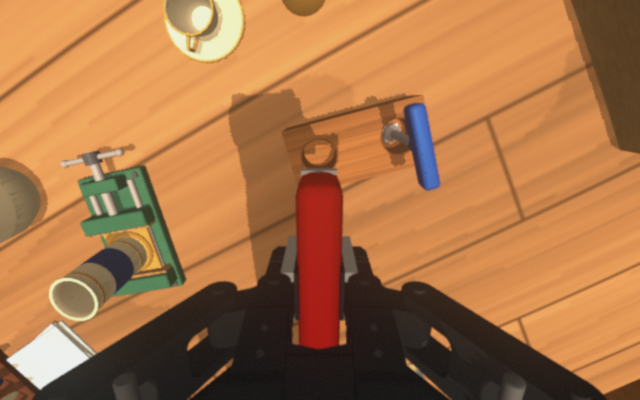

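The empty hole is at (319,152), the blue spanner is undisturbed, and the red bar is unshifted in the grip. I put it back along the same line.

```bash
python3 - <<'E'
from h import *
x,y=513.25,-144.5; R=rot(-28.06)
bot.movel([x,y,215],R,max_speed=130); st()
h=bot.movel([x,y,146],max_speed=40,threshold=6); st(("in",h))
if not h: h=bot.movel([x,y,142.8],max_speed=10,threshold=5); st(("floor",h))
E
```

```text
t34.90 [ 513.84 -144.73  215.82] [-1.7999e+02 -9.0000e-02 -2.8060e+01] F [-0.  -0.5 -1.8] M [0.025 0.009 0.02 ]
('in', False) t36.77 [ 513.37 -144.57  146.22] [-1.800e+02 -2.000e-02 -2.806e+01] F [ 0.7  0.2 -2. ] M [ 0.019  0.033 -0.018]
('floor', True) t37.11 [ 513.46 -144.59  143.39] [-1.800e+02 -4.000e-02 -2.806e+01] F [-0.5  0.3  6.5] M [0.115 0.001 0.014]
```

It touched the floor at 143.4 mm, the same height as when it was gripped. I release, back off and check.

```bash
python3 - <<'E'
from h import *
bot.grip(0.65,20); bot.dwell(.3)
bot.movel([513.25,-144.5,240],max_speed=80)
bot.movel([513.25,-144.5,330]); bot.dwell(.5); st()
im,m=snap("wrist"); cv2.imwrite("pics/w9.png",im)
r=cv2.minAreaRect(big(redmask(im))); print(r)
S=imaging.capture("scene"); D=imaging.capture("side"); print(np.mean([np.abs(S.astype(int)-cv2.imread("pics/scene0.png")).mean()]))
ms,md=imaging.camera_model("scene"),imaging.camera_model("side")
f=lambda i:(lambda M:(M["m10"]/M["m00"],M["m01"]/M["m00"]))(cv2.moments(big(redmask(i))))
print(f(S),f(D))
E
```

```text
t40.49 [ 513.21 -144.51  329.84] [ 1.7999e+02  1.3000e-01 -2.8060e+01] F [-0.9 -0.   0.1] M [-0.021  0.009 -0.032]
((318.5, 175.0), (88.0, 17.0), 90.0)
5.258420572916667
(266.8095238095238, 140.103995621237) (375.27196382428934, 151.42894056847544)
```

View pics/w9.png

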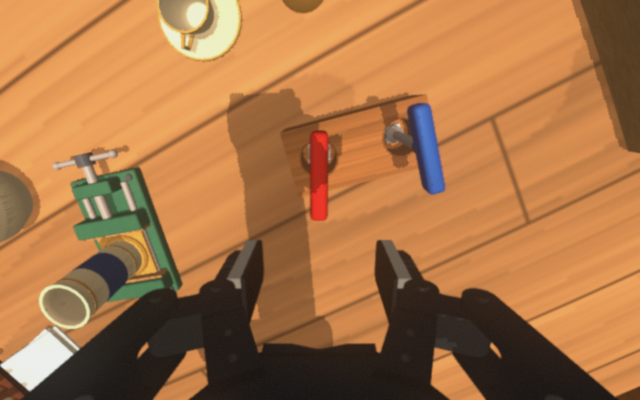

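The red spanner stands at (318,175), where it started, upright and released, and everything else is in place.

```bash
python3 -c "
from bench import bot
print(bot.sign_off())"
```

```text
the job is handed in; nothing more can be done
None
```

I handed the job in at about 40 s of the 72 s allowed: the nut is down on its washer and nipped up by an estimated 25–30° (judged from torque and turn angle, not measured directly), the red spanner stands released in its own hole, and nothing else looked disturbed in the last wrist picture; the judging result was not shown.

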